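Check the large spring balance at its marker

ROBOT

A 6-joint arm with a two-finger parallel gripper is mounted at the origin on the work surface. World frame = base frame: x ahead of the robot, y to its left, z up, the work surface at z = 0. Lengths are in m, angles in rad, forces in N, time in s.
With the tool pointing down it reaches from about 0.35 to 0.775 m from the base axis. Payload 5.5 kg.
Tool frame: the origin (TCP) lies at the very end of the fingers, on their centre line; the grasp point (between the pads) lies 19 mm behind it; z points along the fingers, y is the line along which they close (so a half turn about z gives the same grasp; the last joint's range is limited). The gripper opens to 85 mm and grips with 20 to 120 N. Pads are 22 mm wide; open, the fingers measure 114 mm over their backs; the gripper's body (76 mm by 85 mm) begins 54 mm behind the grasp point. The pads swing forward as they close: fully open they stand 13 mm farther back than shut.
Start: joints at [1.114, 0.313, 0.046, 1.304, 0, 1.431], TCP at [0.179, 0.546, 0.231] pointing down, gripper open.
Joint ranges: [-2.76, 2.76], [-0.86, 1.69], [-1.03, 1.26], [-2.2, 2.34], [-1.47, 1.5], [-3.14, 3.14]. Speed limits (rad/s): [2.57, 2.57, 3.14, 3.14, 3.14, 3.14].

INTERFACE

Orientations are given as a unit quaternion [w, x, y, z].
In Python, from cell import ctrl, capture, camera_params, spotter gives the robot as it stands.
- The arm moves only by the tool arm_command, never from a script. Its argument "plan" is a list that holds one entry, the list of rows, each a list of 5 numbers: the closure, from -1 (fully open) to 1 (shut), so that 0 is half open, then the shift along the tool's x, y, z in m, then the turn about the tool's z in units of 6 degrees (1.0 is 6 degrees). A call has 1 to 12 rows; each row shifts and turns the commanded pose from where the row before left it, along the tool's axes as they then stand; what a row does not reach is not made up. A row lasts 1/8 s, in which the tool goes at most 62.5 mm and 10.7 degrees, less where a joint would pass 70% of its speed; a pose out of reach is approached as far as the arm can. A call is refused whole if a number of a shift passes 0.0625 or a number of a turn 1, either way. A call with a gripper value outside its range is refused whole. The fingers move at their own pace and stop on an object; the grip force is fixed at half the most. Time passes only in rows, so rows that do not move let the fingers close. It gives the time, the measured TCP pose, the force, the opening and the grip force at its end, in the units of the state.
- ctrl.get_state(): the state, without advancing time (a new reading comes with each control period).
- capture(name): name is "scene" or "top"; returns the picture (384x512x3 uint8, blue, green, red); there is no depth.
- camera_params(name): a dict with "fovy" (degrees; the focal length in pixels is half the picture's height over the tangent of half this angle, whatever the lens; pixels are square), "cx", "cy" (the principal point, pixels), "eye" and "attitude" of the camera in the world. Camera axes: x right, y down, z forward; pixel columns grow to the right and rows downward; lengths in m; the calibration is good to about 2 mm. A picture is of the moment at which its call begins. camera_params takes no time and is no camera call.
- ctrl.finish_job(): hands the job in; it is judged then, once.
Trained networks look in the newest picture that a camera, given by its name, has taken for a name from the list of things; names that differ only in an ending like _2 or _b are one class to them, and where a whole thing is asked for, a point or a joint stands for the part that bears it (a point fixed in the world has none). Each returns a list of dicts, best first, with "conf" (0 to 1); they miss things now and then, are a little off and sometimes report something else, mostly with a low value. They report only what shows in the picture. A call takes as long as a camera call.
- spotter.find_in(camera, label): "location" ([x, y, z] in m, in the coordinates of the camera as it stood for that picture, good to about 4 mm: the middle of the surface that is visible of it).
- spotter.masks_of(camera, label): "region" (384x512 bool, what is visible of it).
The state is a dict: "t": time; "qpos": joint angles; "qvel": joint speeds; "effort": joint torques, N m; "tcp_pos": TCP position; "eef_rot": TCP orientation; "ft_force": force on the tool from outside, world axes, zero at the start; "moment": the same for the moment, N m; "opening": opening from 0.0 (shut) to 1.0 (fully open); "grasp_force": force on a finger pad.
Only numpy, scipy, OpenCV 4.12 (cv2) and the standard library are available. Lean on these libraries where they do the work, as an engineer would, in place of code of your own. Each camera call takes 0.05 s, during which the arm holds its last target. There are 200 camera calls.

TASK

Before the sugar for the wine kit is weighed, check the larger of the two spring balances screwed down on the worktop, the one with the broad crossbar handle: pull its handle out until its pointer is level with the marker clip on the scale beside it and hold it steady there for a good second. Then ease it gently all the way back home without letting it snap, and let go. Leave the smaller balance with the round knob alone.

Things in the scene. Friction and masses are not known exactly. Their poses are not given: they have to be found in the camera images.
- bar_centre (a point): Centre of the larger balance's black crossbar handle, 58 mm above the worktop. Bar: 16 mm thick along the pull (x), 60 wide (y), spanning heights 36 to 80 mm; pinch it from above, one finger before it, one behind. Its level -x axis is the pull direction, roughly towards the robot. Behind it: a rod, top 28 mm high, and the barrel, 65 mm back from the bar's centre at home, 62 mm high.
- marker_centre (a point): Centre of the dark steel marker clip, a saddle 12 mm (x) by 31 mm (y), 41 mm above the worktop (top 47), on the white scale 62.5 mm to the +y side of the handle's line of travel. Axes as bar_centre. Set 80 to 125 mm out from home; it does not budge. The pointer is level with it when bar_centre and marker_centre agree along x.
- pull_bar (a joint): How far the larger balance's handle is pulled out, m: 0 at home (its start), grows along the handle's -x, stop at 0.15. A spring draws it home: 0.5 N at 0, rising 80 N per m (10 N at 0.12). The board it is on measures 400 by 170 mm, 12 mm thick.
- small_knob (a joint): How far the round knob (30 mm across, 68 mm high) of the smaller balance (board 290 by 130 mm) is pulled out, m: 0 at home; also sprung. To be left alone.

How it is judged:
On the way:
1. the large balance's handle is held steady level with the marker (within 10 mm) for 0.8 s (x of bar_centre in the frame of marker_centre between -0.01 and 0.01 m and velocity of joint pull_bar between -0.02 and 0.02 m/s), for 0.8 s.
At the end, for the whole second after the job is handed in: The large balance's handle is back home (within 8 mm) and at rest, after having been held at the marker; the small balance's knob is at home (within 8 mm) (value of joint each of pull_bar, small_knob below 0.008 m and velocity of joint pull_bar between -0.02 and 0.02 m/s); the robot touches nothing.
It fails at once if the large balance's handle snaps back (faster than 0.45 m/s) (velocity of joint pull_bar below -0.45 m/s).
It fails at once if the small balance is pulled out (by more than 10 mm) (value of joint small_knob above 0.01 m).
It also fails if it takes over 42 s, if anything falls off the work surface, if the arm or the gripper's body presses on something with over 40 N, if the wrist force passes 120 N, or if a joint passes its speed limit or range.

## Working session

There is one attempt and no reset: what is moved stays moved. The work goes in short steps, Python scripts to look and compute and a tool call to move; the robot and the scene stay as the last step left them, time stands still between calls to the robot, and variables do not carry over. Pictures are saved under pics/ and viewed, at most 10 in all, crops included, and the job is handed in when it is done.

Besides the shell and the picture viewer there is one more tool, called after "Request:" as name(argument=value, ...), one argument or row to a line, values as JSON. arm_command: Moves the arm, as the interface text tells. Its arguments: {"type":"object","properties":{"plan":{"type":"array","items":{"type":"array","items":{"type":"array","items":{"type":"number"}}}}},"required":["plan"]}

```bash
mkdir -p pics; ls; cat > h.py <<'E'
import numpy as np, cv2
from cell import ctrl, capture, camera_params, spotter
from scipy.spatial.transform import Rotation as R
def rot(p):
    a=np.array(p["attitude"],float)
    return a if a.shape==(3,3) else R.from_quat(a[[1,2,3,0]]).as_matrix()
def toworld(cam,v):
    p=camera_params(cam); return rot(p)@np.array(v)+np.array(p["eye"])
def px2w(cam,u,v,z):
    p=camera_params(cam); f=192/np.tan(np.radians(p["fovy"])/2)
    d=rot(p)@np.array([(u-p["cx"])/f,(v-p["cy"])/f,1]); e=np.array(p["eye"])
    return e+d*(z-e[2])/d[2]
E
python3 - <<'E'
from h import *
np.set_printoptions(precision=4,suppress=True)
for c in("scene","top"):
    im=capture(c); cv2.imwrite(f"pics/{c}0.png",im); print(c,camera_params(c))
    for l in("bar_centre","marker_centre","small_knob"):
        for r in spotter.find_in(c,l)[:3]: print(l,round(r["conf"],2),toworld(c,r["location"]))
s=ctrl.get_state();print(s["t"],s["tcp_pos"],s["eef_rot"],s["ft_force"])
E
```

```text
pics
scene {'fovy': 56.53086938692327, 'cx': 255.12039108565938, 'cy': 190.66647616191221, 'eye': array([0.926 , 0.4624, 0.4369]), 'attitude': array([-0.1478,  0.2673,  0.8446, -0.4397])}
bar_centre 0.65 [0.6628 0.1906 0.0633]
marker_centre 0.7 [0.5477 0.2779 0.0438]
small_knob 0.81 [ 0.6417 -0.1526  0.0488]
top {'fovy': 54.360126112809475, 'cx': 249.8919770367022, 'cy': 190.3027753604625, 'eye': array([0.4869, 0.0133, 0.7179]), 'attitude': array([ 0.077 , -0.7018,  0.7055, -0.0617])}
bar_centre 0.83 [0.6539 0.1833 0.0739]
marker_centre 0.49 [0.5419 0.2649 0.0469]
small_knob 0.94 [ 0.6333 -0.1573  0.0606]
0.4 [0.1791 0.5463 0.2312] [-0.0001  0.1577  0.9875 -0.0001] [ 0.3274  0.0997 -0.6235]
```

View pics/top0.png

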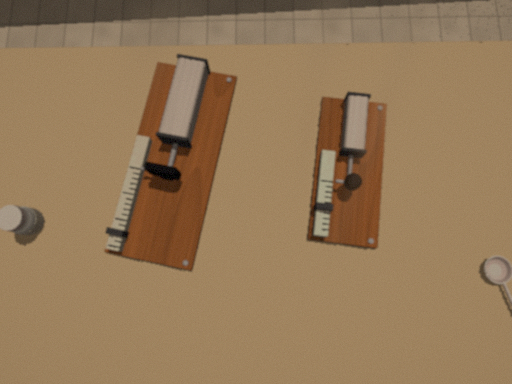

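View pics/scene0.png

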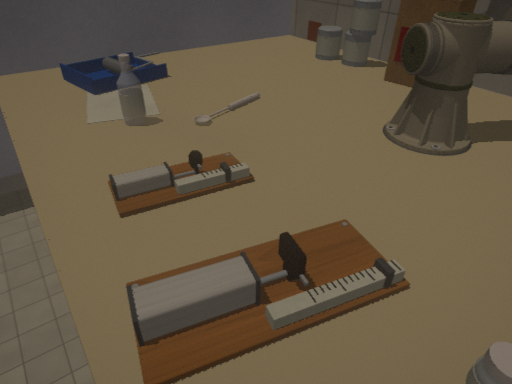

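The top view shows the large balance at left, with the bar at about (163,171), the marker at (117,232) and the board running from (158,63) to (192,268). The small balance is at right, with its knob at (353,181). Next I'll refine the axis from the board and fit the bar and marker boxes.

```bash
cat > fit.py <<'E'
from h import *
from scipy.optimize import minimize
np.set_printoptions(precision=4,suppress=True)
def proj(c,P):
    p=camera_params(c); f=192/np.tan(np.radians(p["fovy"])/2)
    q=(P-np.array(p["eye"]))@rot(p); return q[:,:2]/q[:,2:]*f+[p["cx"],p["cy"]]
def box(c,xy,yaw,dx,dy,z0,z1):
    g=np.array([[a*dx/2,b*dy/2] for a in(-1,1) for b in(-1,1)])@np.array([[np.cos(yaw),np.sin(yaw)],[-np.sin(yaw),np.cos(yaw)]])+xy
    P=np.vstack([np.c_[g,np.full(4,z)] for z in(z0,z1)])
    return cv2.convexHull(proj(c,P).astype(np.float32))
def fitbox(masks,xy,yaw,*dims):
    def cost(v):
        s=0
        for c,m in masks.items():
            k=np.zeros(m.shape,np.uint8); cv2.fillConvexPoly(k,(box(c,v,yaw,*dims)*16).round().astype(np.int32),255,cv2.LINE_AA,4)
            k=k/255; s+=np.abs(k-m).sum()/k.sum()
        return s
    r=minimize(cost,xy,method="Nelder-Mead",options=dict(initial_simplex=np.array(xy)+[[0,0],[.01,0],[0,.01]],xatol=1e-4))
    return r.x,r.fun
E
python3 - <<'E'
from fit import *
ims={c:capture(c) for c in("top","scene")}
h=cv2.cvtColor(ims["top"],cv2.COLOR_BGR2HSV)
m=((h[...,1]>140)&(h[...,2]>40)).astype(np.uint8); m[:,270:]=0
n,l,st,_=cv2.connectedComponentsWithStats(m); k=1+np.argmax(st[1:,4])
v,u=np.nonzero(l==k)
W=np.array([px2w("top",a,b,.012)[:2] for a,b in zip(u,v)])
rc=cv2.minAreaRect(W.astype(np.float32)); print("board",rc)
B=cv2.boxPoints(rc); e=B[1]-B[0] if np.linalg.norm(B[1]-B[0])>np.linalg.norm(B[2]-B[1]) else B[2]-B[1]
e=e*np.sign(e[0]); yaw=np.arctan2(e[1],e[0]); print("yaw",np.degrees(yaw))
for lab,xy,dims in(("bar_centre",[.66,.185],(.016,.06,.036,.08)),("marker_centre",[.545,.27],(.012,.031,.035,.047))):
    M={}
    for c in ims:
        r=spotter.masks_of(c,lab)[0]; d=r["region"]&(ims[c].max(2)<75); print(lab,c,r["conf"],r["region"].sum(),d.sum()); M[c]=d.astype(float)
    for c in M: print(c,fitbox({c:M[c]},xy,yaw,*dims))
    x,f=fitbox(M,xy,yaw,*dims); print("both",x,f)
    for c in ims: cv2.polylines(ims[c],[box(c,x,yaw,*dims).round().astype(np.int32)],True,(0,255,0))
a=cv2.resize(ims["top"][50:260,90:250],None,fx=2.5,fy=2.5); b=cv2.resize(ims["scene"][220:340,240:420],None,fx=2.2,fy=2.2)
o=np.zeros((530,800,3),np.uint8); o[:a.shape[0],:a.shape[1]]=a; o[:b.shape[0],402:402+b.shape[1]]=b[:,:398]; cv2.imwrite("pics/fit.png",o)
E
```

```text
Traceback (most recent call last):
  File "h.py", line 10, in px2w
    p=camera_params(cam); f=192/np.tan(np.radians(p["fovy"])/2)
ValueError: time passes only in moves, steps and waits
```

```bash
sed -i 's/^from scipy.spatial/import functools\ncamera_params=functools.lru_cache(None)(camera_params)\nfrom scipy.spatial/' h.py
cat > run1.py <<'E'
from fit import *
ims={c:capture(c) for c in("top","scene")}
h=cv2.cvtColor(ims["top"],cv2.COLOR_BGR2HSV)
m=((h[...,1]>140)&(h[...,2]>40)).astype(np.uint8); m[:,270:]=0
n,l,st,_=cv2.connectedComponentsWithStats(m); k=1+np.argmax(st[1:,4])
v,u=np.nonzero(l==k)
W=np.array([px2w("top",a,b,.012)[:2] for a,b in zip(u,v)])
rc=cv2.minAreaRect(W.astype(np.float32)); print("board",rc)
B=cv2.boxPoints(rc); e=B[1]-B[0] if np.linalg.norm(B[1]-B[0])>np.linalg.norm(B[2]-B[1]) else B[2]-B[1]
e=e*np.sign(e[0]); yaw=np.arctan2(e[1],e[0]); print("yaw",np.degrees(yaw))
for lab,xy,dims in(("bar_centre",[.66,.185],(.016,.06,.036,.08)),("marker_centre",[.545,.27],(.012,.031,.035,.047))):
    M={}
    for c in ims:
        r=spotter.masks_of(c,lab)
        if not r: print(lab,c,"missed"); continue
        r=r[0]; d=r["region"]&(ims[c].max(2)<75); print(lab,c,r["conf"],r["region"].sum(),d.sum()); M[c]=d.astype(float)
    for c in M: print(c,fitbox({c:M[c]},xy,yaw,*dims))
    x,f=fitbox(M,xy,yaw,*dims); print("both",x,f)
    for c in ims: cv2.polylines(ims[c],[box(c,x,yaw,*dims).round().astype(np.int32)],True,(0,255,0))
a=cv2.resize(ims["top"][50:260,90:250],None,fx=2.5,fy=2.5); b=cv2.resize(ims["scene"][220:340,240:420],None,fx=2.2,fy=2.2)
o=np.zeros((530,800,3),np.uint8); o[:a.shape[0],:a.shape[1]]=a; o[:b.shape[0],402:800]=b[:,:398]; cv2.imwrite("pics/fit.png",o)
E
python3 run1.py
```

```text
board ((0.6890767812728882, 0.1785735934972763), (0.16830912232398987, 0.3984616696834564), 78.02323150634766)
yaw -11.976769
bar_centre top 0.92 550 436
bar_centre scene 0.73 1098 922
top (array([0.6551, 0.1889]), np.float64(0.26822793479105034))
scene (array([0.6594, 0.1868]), np.float64(0.25031504770722424))
both [0.6572 0.187 ] 0.5724669253081403
marker_centre top 0.57 149 125
marker_centre scene 0.74 300 294
top (array([0.5455, 0.2699]), np.float64(0.296703036053131))
scene (array([0.5487, 0.2762]), np.float64(0.36992264935670693))
both [0.5449 0.2712] 0.8478917988805171Traceback (most recent call last):
  File "run1.py", line 21, in <module>
    o=np.zeros((530,800,3),np.uint8); o[:a.shape[0],:a.shape[1]]=a; o[:b.shape[0],402:800]=b[:,:398]; cv2.imwrite("pics/fit.png",o)
                                                                    ~^^^^^^^^^^^^^^^^^^^^^
ValueError: could not broadcast input array from shape (264,396,3) into shape (264,398,3)
```

The board axis is at -11.98°, the bar at (0.657, 0.187), and the marker about 0.124 m out, so the fit agrees with the given geometry. I'll turn the tool first, with its closing line along the pull axis.

Request:
arm_command(
  plan=[
    [[0, 0, 0, 0, 1], [0, 0, 0, 0, 1], [0, 0, 0, 0, 1], [0, 0, 0, 0, 1], [0, 0, 0, 0, 1], [0, 0, 0, 0, 1], [0, 0, 0, 0, 1], [0, 0, 0, 0, 1], [0, 0, 0, 0, 1], [0, 0, 0, 0, 1], [0, 0, 0, 0, 1], [0, 0, 0, 0, 1]],
  ],
)

```text
t: 2.3
tcp_pos: [0.1792, 0.5464, 0.2313]
eef_rot: [-0.0, 0.709, 0.705, 0.0]
ft_force: [0.5, 0.5, -0.3]
opening: 0.5
grasp_force: 0.0
```

Request:
arm_command(
  plan=[
    [[0, 0, 0, 0, 0.986], [0, 0, 0, 0, 0.986], [0, -0.025, 0.054, 0, 0], [0, -0.025, 0.054, 0, 0], [0, -0.025, 0.054, 0, 0], [0, -0.025, 0.054, 0, 0], [0, -0.025, 0.054, 0, 0], [0, -0.025, 0.054, 0, 0], [0, -0.025, 0.054, 0, 0], [0, -0.025, 0.054, 0, 0], [0, -0.025, 0.054, 0, 0], [0, -0.027, 0.056, 0, 0]],
  ],
)

```text
t: 3.8
tcp_pos: [0.6584, 0.1862, 0.2315]
eef_rot: [-0.0, 0.777, 0.63, 0.0]
ft_force: [1.8, 1.2, -1.1]
opening: 0.498
grasp_force: 0.0
```

```bash
python3 - <<'E'
from h import *
np.set_printoptions(precision=4,suppress=True)
im=capture("scene"); cv2.imwrite("pics/s1.png",im)
s=ctrl.get_state();q=s["eef_rot"];print(s["t"],s["tcp_pos"],R.from_quat(np.array(q)[[1,2,3,0]]).as_matrix()[:,1],s["qpos"],s["ft_force"],s["opening"])
E
```

```text
3.85 [0.6642 0.1801 0.2294] [ 0.9769 -0.2136  0.0038] [ 0.1497  0.546   0.396   1.4181 -0.0035  1.9358] [ 5.4493 -2.3927  0.405 ] 0.49918346615755266
```

View pics/s1.png

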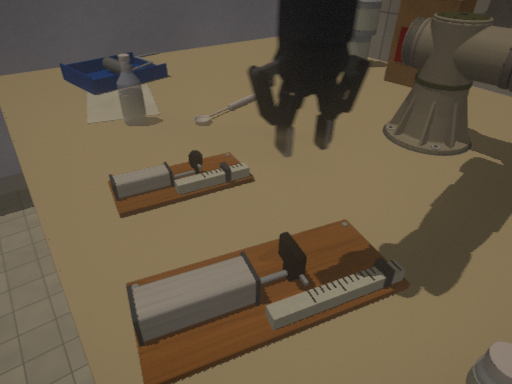

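The picture shows the gripper blurred above the bar, still settling from the move. The bar is at (292,257), undisturbed. I'll add two still rows, then read the pose.

Request:
arm_command(
  plan=[
    [[0, 0, 0, 0, 0], [0, 0, 0, 0, 0], [0, 0, 0, 0, 0]],
  ],
)

```text
t: 4.22
tcp_pos: [0.656, 0.1887, 0.232]
eef_rot: [0.0, 0.776, 0.63, 0.0]
ft_force: [-0.9, 0.4, 0.3]
opening: 0.497
grasp_force: 0.0
```

Request:
arm_command(
  plan=[
    [[0, 0, 0, 0.02, 0], [0, 0, 0, 0.03, 0], [0, 0, 0, 0.03, 0], [0, 0, 0, 0.03, 0], [0, 0, 0, 0.025, 0], [0, 0, 0, 0.02, 0], [0, 0, 0, 0.015, 0], [0, 0, 0, 0.01, 0], [0, 0, 0, 0.007, 0], [0, 0, 0, 0, 0], [0, 0, 0, 0, 0]],
  ],
)

```text
t: 5.6
tcp_pos: [0.6575, 0.1874, 0.045]
eef_rot: [0.0, 0.777, 0.629, 0.001]
ft_force: [-0.2, 0.9, -0.1]
opening: 0.502
grasp_force: 0.0
```

```bash
python3 - <<'E'
from h import *
a=capture("scene")[170:340,200:420]; cv2.imwrite("pics/s2.png",cv2.resize(a,None,fx=3,fy=3))
E
```

```text
(no output)
```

View pics/s2.png

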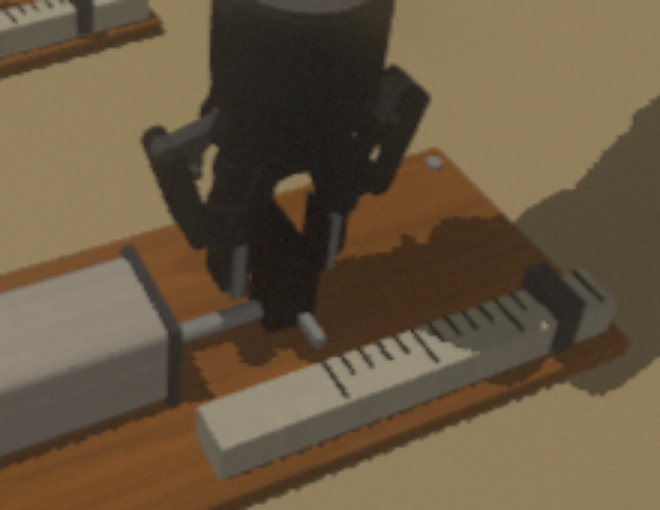

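The crop shows the bar at about (285,285), with one finger behind it at (235,270) and one in front at (335,240). The gripper straddles it cleanly, so I'll close.

Request:
arm_command(
  plan=[
    [[0.3, 0, 0, 0, 0], [0.5, 0, 0, 0, 0], [0.7, 0, 0, 0, 0], [1, 0, 0, 0, 0], [1, 0, 0, 0, 0], [1, 0, 0, 0, 0], [1, 0, 0, 0, 0], [1, 0, 0, 0, 0]],
  ],
)

```text
t: 6.65
tcp_pos: [0.6571, 0.1874, 0.0446]
eef_rot: [0.0, 0.777, 0.629, 0.0]
ft_force: [-2.3, -1.1, 5.1]
opening: 0.183
grasp_force: 59.4
```

Request:
arm_command(
  plan=[
    [[1, 0, -0.005, 0, 0], [1, 0, -0.01, 0, 0], [1, 0, -0.014, 0, 0], [1, 0, -0.016, 0, 0], [1, 0, -0.018, 0, 0], [1, 0, -0.018, 0, 0], [1, 0, -0.016, 0, 0], [1, 0, -0.012, 0, 0], [1, 0, -0.008, 0, 0], [1, 0, -0.004, 0, 0], [1, 0, -0.002, 0, 0], [1, 0, 0, 0, 0]],
  ],
)

```text
t: 8.15
tcp_pos: [0.5393, 0.2123, 0.0447]
eef_rot: [0.002, 0.777, 0.629, 0.002]
ft_force: [10.1, -4.7, -0.8]
opening: 0.182
grasp_force: 58.7
```

```bash
python3 - <<'E'
from h import *
np.set_printoptions(precision=4,suppress=True)
im=capture("scene"); cv2.imwrite("pics/s3.png",cv2.resize(im[190:340,270:470],None,fx=4,fy=4))
im=capture("top"); cv2.imwrite("pics/t3.png",cv2.resize(im[120:270,60:260],None,fx=4,fy=4))
for c in("scene","top"):
  for l in("bar_centre","marker_centre"):
    for r in spotter.find_in(c,l)[:1]: print(c,l,round(r["conf"],2),toworld(c,r["location"]))
s=ctrl.get_state();print(s["t"],s["tcp_pos"],s["ft_force"],s["opening"])
E
```

```text
scene bar_centre 0.58 [0.5502 0.2077 0.0318]
scene marker_centre 0.63 [0.5498 0.2784 0.0409]
top bar_centre 0.61 [0.5991 0.1894 0.0276]
8.45 [0.5395 0.2123 0.0447] [ 9.8905 -4.6453 -1.2988] 0.18059731669676976
```

View pics/s3.png

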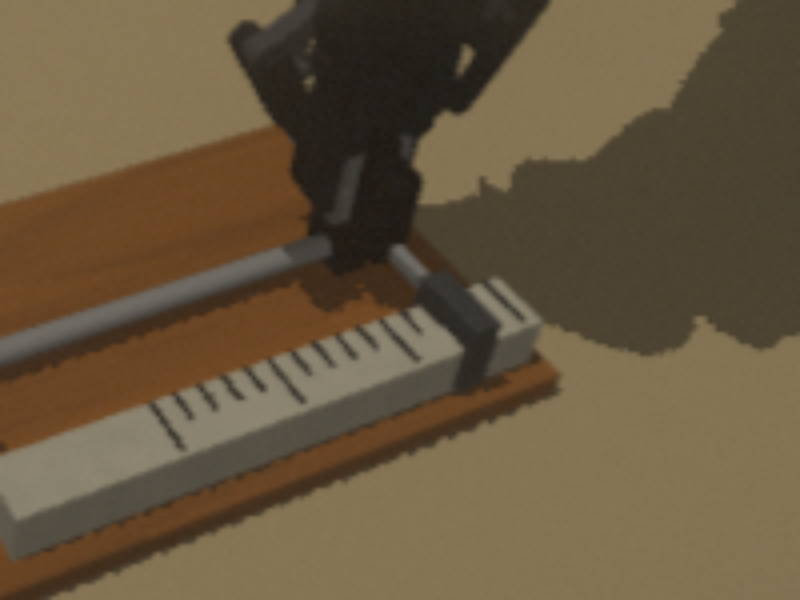

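View pics/t3.png

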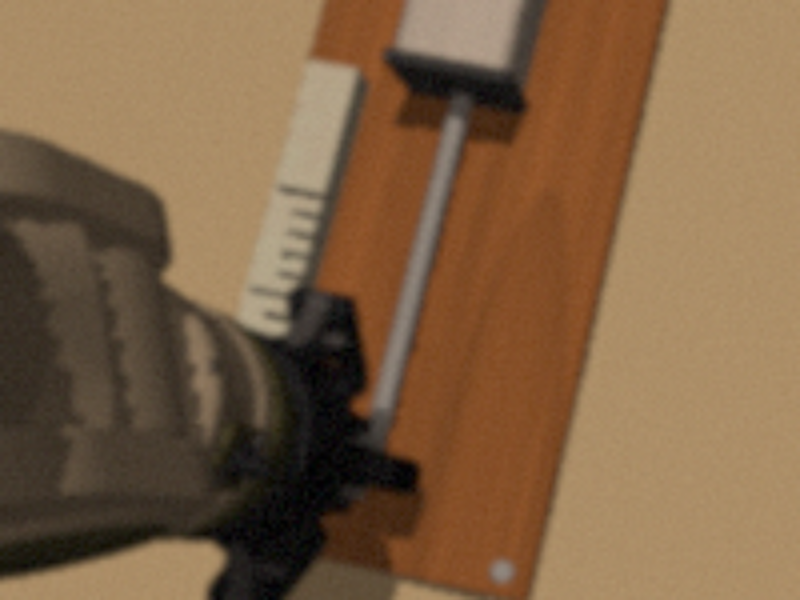

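The scene crop shows the pointer, from (395,250) to (425,280), running into the clip at (455,315). The top crop is mostly blocked by the arm. Measured offsets suggest going about 3 mm further, so I'll do that and hold.

Request:
arm_command(
  plan=[
    [[1, 0, -0.0015, 0, 0], [1, 0, -0.001, 0, 0], [1, 0, 0, 0, 0], [1, 0, 0, 0, 0], [1, 0, 0, 0, 0], [1, 0, 0, 0, 0], [1, 0, 0, 0, 0], [1, 0, 0, 0, 0], [1, 0, 0, 0, 0], [1, 0, 0, 0, 0], [1, 0, 0, 0, 0], [1, 0, 0, 0, 0]],
  ],
)

```text
t: 9.95
tcp_pos: [0.5372, 0.2128, 0.0447]
eef_rot: [0.002, 0.777, 0.629, 0.002]
ft_force: [9.5, -3.8, -0.7]
opening: 0.183
grasp_force: 58.7
```

```bash
python3 - <<'E'
from fit import *
im=capture("scene")
yaw=np.radians(-11.98); s=ctrl.get_state(); t=np.array(s["tcp_pos"]); print(s["t"],t,s["ft_force"])
y=np.array([-np.sin(yaw),np.cos(yaw)])
g=im.copy()
cv2.polylines(g,[(box("scene",t[:2]+y*.0625,yaw,.012,.031,.035,.047)*16).astype(np.int32)],True,(0,255,0),1,cv2.LINE_AA,4)
cv2.imwrite("pics/s4.png",cv2.resize(g[200:340,320:460],None,fx=4,fy=4))
E
```

```text
10.0 [0.5372 0.2128 0.0447] [ 9.5449 -4.0073 -1.8909]
```

View pics/s4.png

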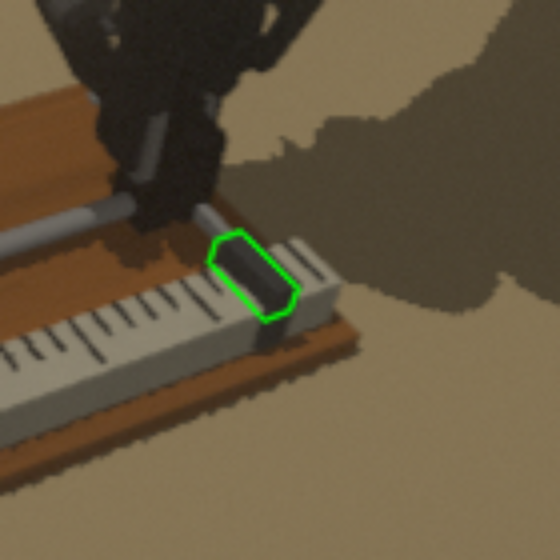

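The predicted clip outline for the current handle position lies on the real clip at about (253,275), within 2 mm, and the handle has been held for over a second. Easing it home now.

Request:
arm_command(
  plan=[
    [[1, 0, 0.004, 0, 0], [1, 0, 0.009, 0, 0], [1, 0, 0.013, 0, 0], [1, 0, 0.016, 0, 0], [1, 0, 0.018, 0, 0], [1, 0, 0.018, 0, 0], [1, 0, 0.016, 0, 0], [1, 0, 0.012, 0, 0], [1, 0, 0.009, 0, 0], [1, 0, 0.006, 0, 0], [1, 0, 0.003, 0, 0], [1, 0, 0.0015, 0, 0]],
  ],
)

```text
t: 11.5
tcp_pos: [0.6568, 0.1875, 0.0447]
eef_rot: [-0.0, 0.777, 0.629, -0.0]
ft_force: [-0.1, -1.7, 5.2]
opening: 0.178
grasp_force: 60.0
```

Request:
arm_command(
  plan=[
    [[1, 0, 0, 0, 0], [1, 0, 0, 0, 0], [1, 0, 0, 0, 0]],
  ],
)

```text
t: 11.88
tcp_pos: [0.6566, 0.1875, 0.0446]
eef_rot: [-0.0, 0.777, 0.629, -0.0]
ft_force: [0.1, -1.3, 4.9]
opening: 0.18
grasp_force: 60.0
```

Request:
arm_command(
  plan=[
    [[0.5, 0, 0, 0, 0], [0.3, 0, 0, 0, 0], [0, 0, 0, 0, 0], [0, 0, 0, 0, 0], [0, 0, 0, 0, 0], [0, 0, 0, 0, 0]],
  ],
)

```text
t: 12.62
tcp_pos: [0.657, 0.1874, 0.0443]
eef_rot: [-0.0, 0.777, 0.629, 0.0]
ft_force: [0.7, -0.1, 0.1]
opening: 0.501
grasp_force: 0.0
```

Request:
arm_command(
  plan=[
    [[0, 0, 0, -0.01, 0], [0, 0, 0, -0.02, 0], [0, 0, 0, -0.03, 0], [0, 0, 0, -0.03, 0], [0, 0, 0, -0.03, 0], [0, 0, 0, -0.03, 0], [0, 0, 0, -0.02, 0], [0, 0, 0, -0.01, 0], [0, 0, 0, 0, 0], [0, 0, 0, 0, 0], [0, 0, 0, 0, 0]],
  ],
)

```text
t: 14.0
tcp_pos: [0.6565, 0.1873, 0.2231]
eef_rot: [-0.001, 0.777, 0.629, -0.001]
ft_force: [-0.3, 0.3, -0.1]
opening: 0.497
grasp_force: 0.0
```

```bash
python3 - <<'E'
from fit import *
capture("scene")
for l in("bar_centre","small_knob"):
    for r in spotter.find_in("scene",l)[:1]: print(l,round(r["conf"],2),toworld("scene",r["location"]))
print(ctrl.get_state()["ft_force"])
E
```

```text
bar_centre 0.6 [0.6639 0.189  0.0615]
small_knob 0.56 [ 0.64   -0.1518  0.0502]
[ 0.2477 -0.6691 -0.1109]
```

Both handles read the same as at the start, and the gripper is clear.

```bash
python3 -c "
from cell import ctrl
print(ctrl.finish_job())"
```

```text
the job is handed in; nothing more can be done
None
```

I pulled the large balance's handle out level with the marker (about 2 mm off by the camera), held it there for over a second, eased it home, let go and handed the job in; the small balance was not touched, and no verdict came back.

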